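Close and bolt the specimen box

ROBOT

A 6-joint arm with a two-finger parallel gripper is mounted at the origin on the work surface. World frame = base frame: x ahead of the robot, y to its left, z up, the work surface at z = 0. Lengths are in m, angles in degrees, forces in N, time in s.
With the tool pointing down it reaches from about 0.25 to 0.85 m from the base axis. Payload 12.5 kg.
Tool frame: the origin (TCP) lies on the centre line of the jaws, within the pads' length; the fingertips stand 22 mm ahead of it and the grasp point (between the pads) lies 3 mm ahead of it; z points along the fingers, y is the direction in which the jaws open and shut (so a half turn about z gives the same grasp; the last joint's range is limited). The gripper opens to 93 mm and grips with 3 to 60 N. Pads are 15 mm wide; open, the fingers measure 128 mm over their backs; the gripper's body (75 mm by 188 mm) begins 65 mm behind the grasp point.
Start: joints at [67.804, 20.094, 94.641, -0, 65.266, -4.847], TCP at [0.164, 0.525, 0.241] pointing down, gripper open.
Joint ranges: [-157.81, 157.81], [-45, 120.19], [0.68, 151.7], [-89.99, 269.99], [4.06, 180], [-164.3, 164.3]. Speed limits (degrees/s): [127.2, 127.2, 159.86, 180, 180, 180].

INTERFACE

Orientations are given as [roll, pitch, yaw] about the fixed x, y, z axes, in that order (R = Rz(yaw) Ry(pitch) Rx(roll)).
In Python, from plant import r, viewer gives the robot as it stands.
- The arm moves only by the tool apply_moves, never from a script. Its argument "targets" is a list of rows, each a list of 5 numbers: the shift along the tool's x, y, z in cm, then the turn about the tool's z in rad, then the finger opening in cm, from 0 to 9.3. A call has 1 to 20 rows; each row shifts and turns the pose as measured when the row begins, along the tool's axes as they then stand; what a row does not reach is not made up. A row lasts 1/10 s, in which the tool goes at most 50 mm and 8.59 degrees, less where a joint would pass 70% of its speed; a pose out of reach is approached as far as the arm can. A call is refused whole if a number of a shift passes 5 or a number of a turn 0.15, either way. A call with a gripper value outside its range is refused whole. The fingers move at their own pace and stop on an object; "newtons" is the grip in N (left out, the last holds). Time passes only in rows, so rows that do not move let the fingers close. It gives the time, the measured TCP pose, the force and the opening at its end, in the units of the state.
- r.state(): the state, without advancing time (a new reading comes with each control period).
- viewer.get_image(name): name is "scene" or "top"; returns the picture (420x560x3 uint8, red, green, blue); there is no depth.
- viewer.camera_info(name): a dict with "fx", "fy", "cx", "cy" (pixels), "R" (3x3) and "t" (3): a world point X has camera coordinates R X + t. Camera axes: x right, y down, z forward; pixel columns grow to the right and rows downward; lengths in m; the calibration is good to about 2 mm. A picture is of the moment at which its call begins. camera_info takes no time and is no camera call.
- r.job_done(): hands the job in, once; it reports no verdict.
The state is a dict: "time_s": time; "joint_positions": joint angles; "qvel": joint speeds; "joint_torque": joint torques, N m; "eef_pos": TCP position; "orientation": TCP orientation; "force": force on the tool from outside, world axes, zero at the start; "torque": the same for the moment, N m; "width": finger opening in m.
Only numpy, scipy, OpenCV 4.12 (cv2) and the standard library are available. Lean on these libraries where they do the work, as an engineer would, in place of code of your own. Each camera call takes 0.05 s, during which the arm holds its last target. There are 200 camera calls.

TASK

Shut the red lid of the specimen box by pushing it down, then bolt it: press the orange catch fully down with one fingertip and keep it down while the other fingertip pushes the black thumb-piece until the bolt is fully home in the staple on the lid. Then take the fingers away so that the catch springs up and locks the bolt; do not lift the lid or disturb anything else on the box and counter.

Things in the scene. Friction and masses are not known exactly. Their poses are not given: they have to be found in the camera images.
- box: White steel specimen box screwed to the counter, 240 (x) by 380 (y) by 120 mm high. Origin: centre of its underside; at yaw 0 its x points away from the robot, y left, z up. Top at z = 120 mm: fixed white deck for y from -190 to 0, red lid for y from 0 to 183 mm (seam at y = 0). The bolt set is on the deck, beside the seam.
- lid (a joint): Angle of the red lid (rad): 0 shut, flush with the deck; larger is more open, at most 0.9. Hinged on the line y = 183, z = 120 mm of the box; panel 240 by 180 mm, 5 mm thick. Stiff hinge: stays where left, needs 2 to 6 N down near its free edge to push shut.
- lid_edge (a point): Middle of the lid's free edge, on its upper face (box x = 0, y = 2, z = 120 mm when shut); moves with the lid. The staple for the bolt stands 20 mm high on the lid by this edge, from box x = 5 to 35 mm, y = 8 to 18 mm.
- bolt (a joint): How far the bolt is slid toward the lid, along the box's +y (m): 0 drawn back, 0.028 fully home at its stop. Needs about 3 N; no spring, stays where left. A tooth of the catch in a notch locks it at both ends. The bolt is a flat steel bar 16 mm wide on the line x = 20 mm, its top 15 mm above the deck, in two guides 19 mm high at y = -11 and -127 mm.
- bolt_thumbpiece (a point): Black upright thumb-piece of the bolt: plate 8 mm thick (y), 30 mm wide (x), from 15 to 45 mm above the deck. Site: middle of the top edge of its rear (-y) face, the face to push toward +y; box x = 20, y = -80, z = 165 mm when drawn back; moves with the bolt. For 40 mm behind it there is only the flat bar.
- catch (a joint): Angle of the orange spring catch (rad): 0 up, its tooth in a notch of the bolt; 0.34 pressed fully down to its stop, tooth clear of the bolt; springs up when let go. Let go part-way, the tooth drags on the bolt at about 0.17. With the bolt fully home it drops into a second notch and the catch returns to about 0.
- catch_pad (a point): Orange paddle of the catch, 36 (x) by 70 mm (y from -112 to -42), beside the bolt on the robot's side: a fingertip can slide along it. Site: on its upper face, 50 mm from the bolt's line; box x = -30, y = -77, z = 152 mm when up; pressing (2 to 7 N) lowers it 9 mm, to 23 mm above the deck. Moves with the catch. Its pivot, along y at box x = -2 mm, stands 31 mm above the deck.
- cup_a: Specimen cup with yellow cap standing on the deck, 63 mm across, 64 mm high; origin at the centre of its underside. Leave alone.
- marker: Black and teal marker pen lying on the deck, 132 mm long along its y, 14 mm thick. Leave alone.
- cup_b: Specimen cup with orange cap on the counter, 63 mm across, 64 mm high. Leave alone.
- tube_rack: White rack of capped blood tubes, 100 by 200 mm, 92 mm high. Leave alone.
- stapler: Purple and black stapler, 140 mm long, 55 mm high. Leave alone.
- gel_bottle: Pale pump bottle of hand gel, 58 by 40 mm, 172 mm high. Leave alone.
- label_roll: Roll of paper labels standing on its flat side, 84 mm across, 50 mm high. Leave alone.
- mouse: Black cordless mouse, 105 by 60 mm. Leave alone.

How it is judged (in metres and radians):
On the way, in this order (a step that is already met when the one before it is completed fails the run):
1. the lid is pushed shut (value of joint lid below 0.03 rad), for 0.1 s.
2. the catch is pressed down with the bolt still drawn back (value of joint catch above 0.22 rad and value of joint bolt below 0.005 m), for 0.03 s.
3. the bolt is slid home with the catch still held down (value of joint catch above 0.22 rad and value of joint bolt above 0.0245 m), for 0.03 s.
At the end, for the whole second after the job is handed in: The lid is shut (within 0.03 rad), the bolt is slid home (at least 24.5 of its 28 mm) through the lid's staple and at rest, and the catch has sprung back up (within 0.06 rad of its rest) with its tooth in the bolt's second notch (value of joint lid below 0.03 rad and value of joint bolt above 0.0245 m and value of joint catch below 0.06 rad and velocity of joint bolt below 0.005 m/s); the robot touches nothing.
It fails at once if the catch is let go with the bolt part-way (value of joint bolt between 0.006 and 0.022 m and value of joint catch below 0.2 rad).
It fails at once if the lid is lifted wider open than it stood (value of joint lid above 0.68 rad).
It fails at once if something else on the box or counter is moved or lifted (distance of any of cup_a, marker, cup_b, tube_rack, stapler, gel_bottle, label_roll, mouse from where it was at the start of the episode above 0.02 m).
It also fails if it takes over 43 s, if anything falls off the work surface, if the arm or the gripper's body presses on something with over 40 N, if the wrist force passes 120 N, or if a joint passes its speed limit or range.

## Working session

There is one attempt and no reset: what is moved stays moved. The work goes in short steps, Python scripts to look and compute and a tool call to move; the robot and the scene stay as the last step left them, time stands still between calls to the robot, and variables do not carry over. Pictures are saved under pics/ and viewed, about 8 in all and at most 12, crops included, and the job is handed in when it is done.

Besides the shell and the picture viewer there is one more tool, called after "Emit:" by a JSON object that holds its "name" and its "arguments", one argument or row to a line. apply_moves: Moves the arm, as the interface text tells. Its arguments: {"type":"object","properties":{"targets":{"type":"array"},"newtons":{"type":"number"}},"required":["targets"]}

```bash
mkdir -p pics; ls
python3 - <<'E'
from plant import r, viewer
import cv2,numpy as np
for n in("scene","top"):
    im=viewer.get_image(n); cv2.imwrite(f"pics/{n}0.png",im[:,:,::-1]); 
    c=viewer.camera_info(n); print(n,c, -np.array(c['R']).T@c['t'])
print(r.state())
E
```

```text
pics
scene {'fx': 430.0227183975091, 'fy': 430.0227183975091, 'cx': 272.7726920481466, 'cy': 212.1346018115523, 'R': array([[ 0.01669849,  0.99984717,  0.00517742],
       [ 0.77085037, -0.00957577, -0.63694427],
       [-0.63679735,  0.01462703, -0.77089246]]), 't': array([-0.01321985, -0.32378194,  1.51609528])} [ 1.21525364 -0.0120586   0.96258381]
top {'fx': 391.25514993206417, 'fy': 391.25514993206417, 'cx': 282.89221870303106, 'cy': 202.1016381901676, 'R': array([[ 1.00234004e-02, -9.99949560e-01,  6.39913262e-04],
       [-9.79669216e-01, -9.94833980e-03, -2.00372799e-01],
       [ 2.00369058e-01,  1.38151346e-03, -9.79719517e-01]]), 't': array([0.01650218, 0.51286764, 1.18013151])} [0.26581339 0.01997316 1.25895204]
{'time_s': 0.1, 'joint_positions': array([ 6.78034636e+01,  2.01189542e+01,  9.46721212e+01,  5.05970458e-05,
        6.52654688e+01, -4.84591831e+00]), 'qvel': array([-0.00751916, -0.02314663, -0.11646754, -0.11449335,  0.02187571,
        0.02104787]), 'joint_torque': array([ 5.33247894e-04, -4.98023736e+01, -2.85702360e+01,  6.99316710e-02,
        2.39347795e-02, -3.88145895e-05]), 'eef_pos': array([0.16387822, 0.52472721, 0.24018491]), 'orientation': array([-1.79943662e+02, -4.82241203e-03,  1.62649358e+02]), 'force': array([ 0.52657444,  0.50873847, -0.1492381 ]), 'torque': array([0.01820636, 0.00575993, 0.01383723]), 'width': 0.09295913325498736}
```

View pics/scene0.png

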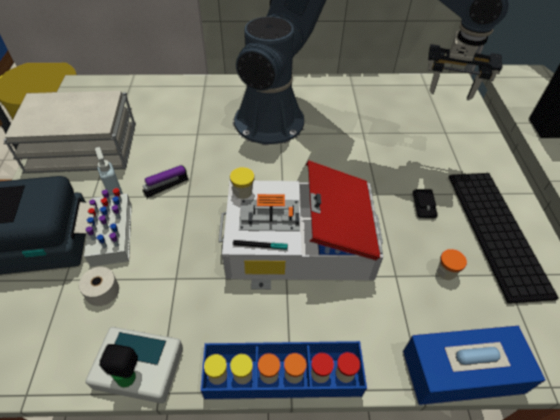

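View pics/top0.png

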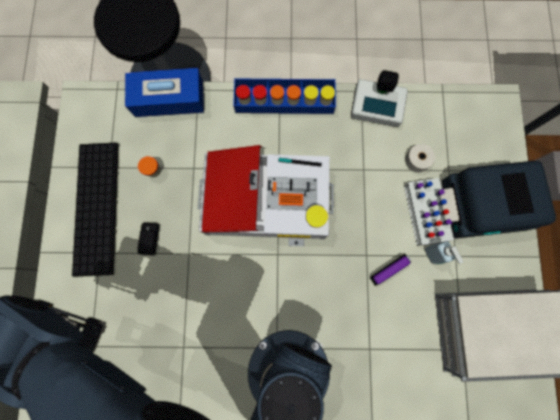

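The scene view shows the box around (300,225) with the red lid open. In the top view the deck spans about (262–330, 155–235), with the orange catch at (291,199) and cup_a at (317,216). I'll make enlarged crops next.

Run:
```python
import cv2,numpy as np
a=cv2.imread("pics/top0.png")[135:250,190:345]; b=cv2.imread("pics/scene0.png")[155:285,215:390]
a=cv2.resize(a,None,fx=5,fy=5,interpolation=cv2.INTER_CUBIC);cv2.imwrite("pics/ta.png",a)
b=cv2.resize(b,None,fx=4.5,fy=4.5,interpolation=cv2.INTER_CUBIC);cv2.imwrite("pics/sa.png",b)
```

```text
(no output)
```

View pics/ta.png

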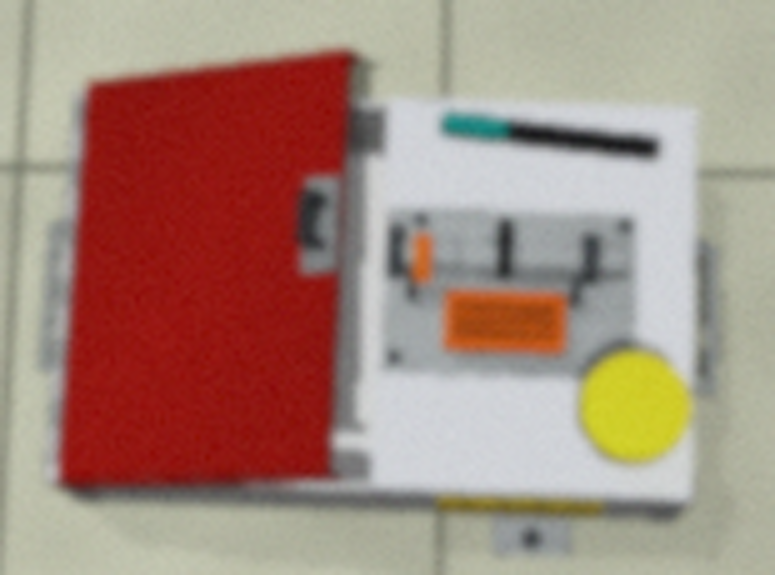

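View pics/sa.png

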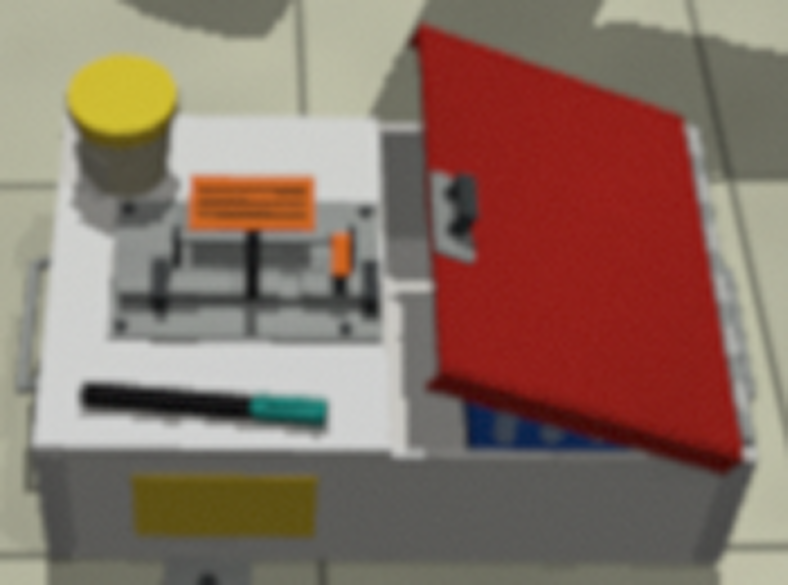

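Top crop: deck right corners are at (697,105) and (692,500), the paddle at about (505,322), cup_a's cap at (635,405), and the staple on the lid at about (320,225). The scene crop agrees. Next I'll turn these into positions.

```bash
cat > h.py <<'E'
import cv2,numpy as np
from plant import r,viewer
C={n:viewer.camera_info(n) for n in("scene","top")}
def ray(n,u,v,z):
    c=C[n];R=np.array(c['R']);o=-R.T@c['t'];d=R.T@[(u-c['cx'])/c['fx'],(v-c['cy'])/c['fy'],1]
    return (o+d*(z-o[2])/d[2])
def tri(p,q):
    A=[];b=[]
    for n,(u,v) in(("top",p),("scene",q)):
        c=C[n];R=np.array(c['R']);t=np.array(c['t'])
        for k,w in((0,(u-c['cx'])/c['fx']),(1,(v-c['cy'])/c['fy'])):
            A.append(R[k]-w*R[2]);b.append(w*t[2]-t[k])
    return np.linalg.lstsq(np.array(A),np.array(b),rcond=None)[0]
def blob(img,lo,hi,box):
    h=cv2.cvtColor(img,cv2.COLOR_BGR2HSV);m=cv2.inRange(h,lo,hi);k=np.zeros_like(m);x0,x1,y0,y1=box;k[y0:y1,x0:x1]=255
    n,l,s,c=cv2.connectedComponentsWithStats(m&k);i=1+np.argmax(s[1:,4]);return c[i],s[i]
E
python3 - <<'E'
from h import *
T=lambda x,y:((x+.5)/5-.5+190,(y+.5)/5-.5+135)
S=lambda x,y:((x+.5)/4.5-.5+215,(y+.5)/4.5-.5+155)
np.set_printoptions(precision=4,suppress=True)
print("corners top",ray("top",*T(697,105),.12),ray("top",*T(692,500),.12))
print("corners sc",ray("scene",*S(36,448),.12),ray("scene",*S(75,118),.12))
t=cv2.imread("pics/top0.png");s=cv2.imread("pics/scene0.png")
for nm,im,bx in(("top",t,(270,310,180,210)),("scene",s,(255,286,190,210))):
    c,st=blob(im,(5,150,120),(16,255,255),bx);print("pad",nm,c,st,ray(nm,*c,.152))
print("plate top corners z.12",[ray("top",*T(*p),.121) for p in((390,210),(634,210),(634,375),(384,372))])
print("plate sc",[ray("scene",*S(*p),.121) for p in((112,338),(380,338))])
print("thumb top",ray("top",*T(506,248),.16),"sc",ray("scene",*S(252,262),.15))
for nm,im,bx in(("top",t,(300,335,195,235)),("scene",s,(225,260,160,190))):
    c,st=blob(im,(22,150,120),(34,255,255),bx);print("cup",nm,c,st,ray(nm,*c,.184 if nm=="top" else .18))
print("lid free corners",tri(T(352,52),S(433,380)),tri(T(332,475),S(418,30)))
print("hinge corners",tri(T(90,85),S(738,462)),tri(T(63,483),S(685,122)))
print("marker",ray("top",*T(445,123),.127),ray("top",*T(657,147),.127))
E
```

```text
corners top [ 0.6447 -0.1174  0.12  ] [ 0.4032 -0.1112  0.12  ]
corners sc [ 0.6459 -0.1161  0.12  ] [ 0.4081 -0.1064  0.12  ]
pad top [290.6758 199.0039] [279 194  24  11 256] [ 0.5016 -0.0009  0.152 ]
pad scene [270.5   200.068] [257 195  28  11 294] [ 0.5064 -0.0017  0.152 ]
plate top corners z.12 [array([0.5764, 0.0684, 0.121 ]), array([ 0.5779, -0.0785,  0.121 ]), array([ 0.4769, -0.0777,  0.121 ]), array([0.4772, 0.0701, 0.121 ])]
plate sc [array([ 0.575 , -0.0787,  0.121 ]), array([0.5769, 0.0675, 0.121 ])]
thumb top [ 0.5437 -0.0008  0.16  ] sc [ 0.5462 -0.002   0.15  ]
cup top [316.2641 215.7804] [307 206  20  21 337] [ 0.4477 -0.0718  0.184 ]
cup scene [241.8018 176.1463] [230 168  24  17 328] [ 0.4495 -0.0737  0.18  ]
lid free corners [0.6526 0.0877 0.186 ] [0.4067 0.095  0.189 ]
hinge corners [0.6555 0.2527 0.1141] [0.4104 0.2599 0.1143]
marker [0.6295 0.0359 0.127 ] [ 0.6157 -0.0921  0.127 ]
```

Emit:
{"name": "apply_moves", "arguments": {
  "targets": [
    [0,0,-0.5,0.12,0],
    [0,0,-0.5,0.12,0],
    [0,0,-0.5,0.12,0],
    [0,0,-0.5,0.12,0],
    [0,0,0,0.12,0],
    [0,0,0,0.12,0],
    [0,0,0,0.12,0],
    [0,0,0,0.12,0],
    [0,0,0,0.12,0],
    [0,0,0,0.12,0],
    [0,0,0,0.08,0]
  ],
  "newtons": 20
}}

```text
time_s: 1.2
eef_pos: [0.1631, 0.5228, 0.2573]
orientation: [-179.8, 0.5, 86.4]
force: [-0.9, 0.2, 1.1]
width: 0.0097
```

Emit:
{"name": "apply_moves", "arguments": {
  "targets": [
    [-3.5,2.8,0,-0.04,0],
    [-3.8,3,0,0,0],
    [-3.8,3,0,0,0],
    [-3.8,3,0,0,0],
    [-3.8,3,0,0,0],
    [-3.8,3,0,0,0],
    [-3.8,3,0,0,0],
    [-3.8,3,0,0,0],
    [-3.8,3,0,0,0],
    [-3.8,3,0,0,0],
    [0,0,0,0,0],
    [0,0,0,0,0]
  ]
}}

```text
time_s: 2.4
eef_pos: [0.4574, 0.1222, 0.2571]
orientation: [-179.7, 0.6, 88.6]
force: [-0.0, -0.5, 0.5]
width: 0.0007
```

Emit:
{"name": "apply_moves", "arguments": {
  "targets": [
    [-2.4,3.2,0,0,0],
    [0,0,2,0,0],
    [0,0,2,0,0],
    [0,0,1.5,0,0],
    [0,0,1,0,0],
    [0,0,1,0,0],
    [0,0,1,0,0]
  ]
}}

```text
time_s: 3.1
eef_pos: [0.4878, 0.1016, 0.1709]
orientation: [-179.9, 0.6, 89.0]
force: [-0.5, -0.5, 3.0]
width: 0.001
```

Emit:
{"name": "apply_moves", "arguments": {
  "targets": [
    [0,0,1,0,0],
    [0,0,1,0,0],
    [0,0,0.6,0,0],
    [0,0,0.4,0,0],
    [0,0,0,0,0]
  ]
}}

```text
time_s: 3.6
eef_pos: [0.488, 0.1018, 0.1424]
orientation: [-180.0, 0.6, 89.1]
force: [0.7, -0.0, -1.3]
width: 0.0005
```

Emit:
{"name": "apply_moves", "arguments": {
  "targets": [
    [0,0,0.3,0,0],
    [0,0,0.3,0,0],
    [0,0,0.3,0,0]
  ]
}}

```text
time_s: 3.9
eef_pos: [0.4884, 0.1018, 0.1416]
orientation: [180.0, 0.6, 89.1]
force: [-18.2, -4.3, 50.8]
width: 0.0006
```

Emit:
{"name": "apply_moves", "arguments": {
  "targets": [
    [0,0,-2,0,0],
    [0,0,-3,0,0],
    [0,0,-3,0,3.2],
    [-4,1.2,0,0,3.2],
    [-4,1.2,0,0,3.2],
    [-4,1.2,0,0,3.2],
    [0,0,0,0,3.2],
    [0,0,0,0,3.2]
  ]
}}

```text
time_s: 4.7
eef_pos: [0.523, -0.0207, 0.2255]
orientation: [179.9, 0.5, 89.1]
force: [-0.3, 0.6, -0.3]
width: 0.0321
```

Run:
```python
from h import *
print(r.state()['eef_pos'],r.state()['width'])
t=viewer.get_image("top")[:,:,::-1];s=viewer.get_image("scene")[:,:,::-1]
cv2.imwrite("pics/t1.png",t);cv2.imwrite("pics/s1.png",s)
f=lambda a:cv2.resize(a,None,fx=4.5,fy=4.5,interpolation=cv2.INTER_CUBIC)
cv2.imwrite("pics/sa1.png",f(s[155:285,215:390]))
```

```text
[ 0.52302265 -0.02072206  0.22546781] 0.032133872841487894
```

View pics/sa1.png

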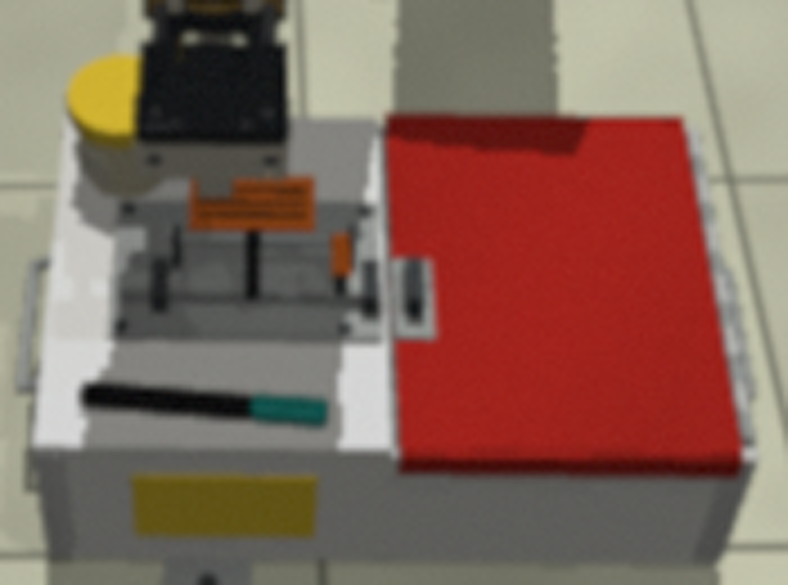

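The lid is now flush: its edge is at crop x≈390 and the staple at (415,290). The fingers are above the paddle, and the thumb-piece at (252,262) is still drawn back. I'll descend.

Emit:
{"name": "apply_moves", "arguments": {
  "targets": [
    [0,0,2,0,3.2],
    [0,0.2,1.5,0,3.2],
    [0,0,1,0,3.2],
    [0,0,0.5,0,3.2],
    [0,0,0.2,0,3.2]
  ]
}}

```text
time_s: 5.3
eef_pos: [0.5244, -0.0158, 0.1722]
orientation: [179.9, 0.4, 89.6]
force: [-1.2, -1.1, 3.2]
width: 0.0318
```

Emit:
{"name": "apply_moves", "arguments": {
  "targets": [
    [-0.6,0,0,0,3.2],
    [0,0,0.2,0,3.2],
    [0,0,0.2,0,3.2],
    [0,0,0.2,0,3.2]
  ]
}}

```text
time_s: 5.7
eef_pos: [0.5247, -0.0218, 0.1679]
orientation: [179.8, 0.4, 89.6]
force: [-2.4, 1.7, 5.5]
width: 0.032
```

Emit:
{"name": "apply_moves", "arguments": {
  "targets": [
    [0,0,0.2,0,3.2],
    [0,0,0.2,0,3.2],
    [0,0,0.2,0,3.2]
  ]
}}

```text
time_s: 6.0
eef_pos: [0.5253, -0.0219, 0.1656]
orientation: [179.7, 0.4, 89.5]
force: [-11.6, 1.5, 29.6]
width: 0.0321
```

Emit:
{"name": "apply_moves", "arguments": {
  "targets": [
    [0.5,0,0.15,0,3.2],
    [0.5,0,0.15,0,3.2],
    [0.5,0,0.15,0,3.2]
  ]
}}

```text
time_s: 6.3
eef_pos: [0.5269, -0.0127, 0.1667]
orientation: [179.4, 1.1, 89.7]
force: [-6.1, -14.8, 17.4]
width: 0.0316
```

Emit:
{"name": "apply_moves", "arguments": {
  "targets": [
    [0.5,0,0.25,0,3.2],
    [0.5,0,0.2,0,3.2],
    [0.5,0,0.2,0,3.2]
  ]
}}

```text
time_s: 6.6
eef_pos: [0.5286, -0.0058, 0.1668]
orientation: [179.1, 2.1, 89.9]
force: [-9.7, -23.1, 25.4]
width: 0.0321
```

Emit:
{"name": "apply_moves", "arguments": {
  "targets": [
    [0.5,0,0.08,0,3.2],
    [0.5,0,0.08,0,3.2]
  ]
}}

```text
time_s: 6.8
eef_pos: [0.5294, 0.0003, 0.168]
orientation: [178.9, 2.5, 90.0]
force: [-4.2, -9.9, 8.5]
width: 0.0326
```

Run:
```python
from h import *
s=viewer.get_image("scene")[:,:,::-1];t=viewer.get_image("top")[:,:,::-1]
f=lambda a,k:cv2.resize(a,None,fx=k,fy=k,interpolation=cv2.INTER_CUBIC)
cv2.imwrite("pics/sa2.png",np.vstack([f(s[180:240,230:320],8)]))
```

```text
(no output)
```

View pics/sa2.png

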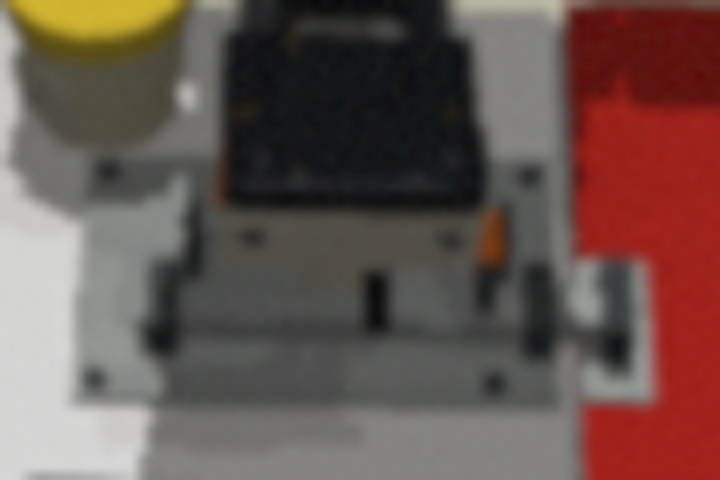

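The thumb-piece is at crop x≈375, up from an equivalent of about 328. So the bolt is about half way, with its tip entering the staple at (600,340). I'll keep the catch pressed firmly and carry on.

Emit:
{"name": "apply_moves", "arguments": {
  "targets": [
    [0.4,0,0.25,0,3.2],
    [0.5,0,0.2,0,3.2],
    [0.5,0,0.15,0,3.2]
  ]
}}

```text
time_s: 7.2
eef_pos: [0.5311, 0.0073, 0.1679]
orientation: [178.7, 3.3, 90.1]
force: [-8.1, -16.3, 21.2]
width: 0.0323
```

Emit:
{"name": "apply_moves", "arguments": {
  "targets": [
    [0.5,-0.1,0.2,0,3.2],
    [0.5,-0.1,0.15,0,3.2],
    [0.5,-0.1,0.15,0,3.2]
  ]
}}

```text
time_s: 7.5
eef_pos: [0.5314, 0.0145, 0.1684]
orientation: [178.1, 4.2, 90.2]
force: [-3.0, -36.3, 15.1]
width: 0.0322
```

Emit:
{"name": "apply_moves", "arguments": {
  "targets": [
    [0.5,0,0.15,0,3.2],
    [0.4,0,0.15,0,3.2]
  ]
}}

```text
time_s: 7.7
eef_pos: [0.5315, 0.0146, 0.1684]
orientation: [178.1, 5.1, 90.2]
force: [-11.0, -26.1, 23.0]
width: 0.0319
```

Run:
```python
from h import *
s=viewer.get_image("scene")[:,:,::-1]
f=lambda a,k:cv2.resize(a,None,fx=k,fy=k,interpolation=cv2.INTER_CUBIC)
cv2.imwrite("pics/sa3.png",f(s[180:240,230:320],8))
```

```text
(no output)
```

View pics/sa3.png

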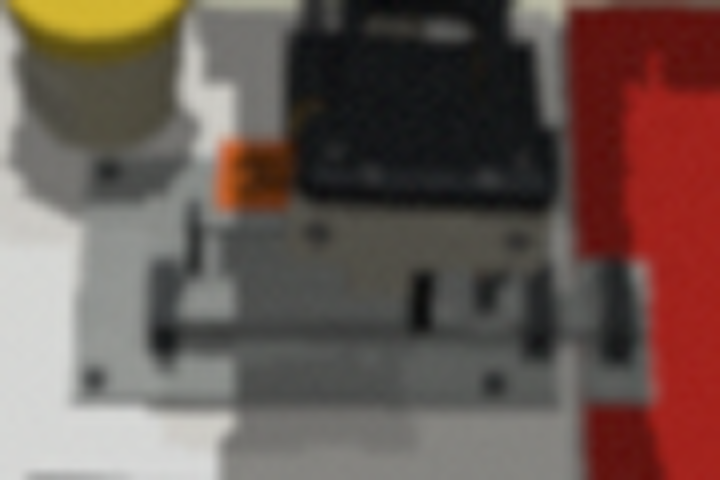

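The thumb-piece is now at crop x≈421, about 11.6 px or 28 mm from its start. The arm has stalled in y, so the bolt is home with the catch still held down. I'll release by going up and slightly back.

Emit:
{"name": "apply_moves", "arguments": {
  "targets": [
    [-0.2,0,0,0,3.2],
    [-0.2,0,-0.5,0,3.2],
    [-0.2,0,-1,0,3.2],
    [-0.2,0,-2,0,3.2],
    [-0.3,0,-3,0,3.2],
    [-0.3,0,-4,0,3.2],
    [0,-4,-2,0,3.2],
    [0,-4,-2,0,3.2],
    [0,-4,-1,0,3.2],
    [0,-4,0,0,3.2],
    [0,0,0,0,3.2],
    [0,0,0,0,3.2]
  ]
}}

```text
time_s: 8.95
eef_pos: [0.3608, 0.013, 0.3297]
orientation: [177.7, 5.1, 90.1]
force: [0.3, 0.5, 0.3]
width: 0.0323
```

Run:
```python
from h import *
s=viewer.get_image("scene")[:,:,::-1]
f=lambda a,k:cv2.resize(a,None,fx=k,fy=k,interpolation=cv2.INTER_CUBIC)
cv2.imwrite("pics/sa4.png",f(s[155:285,215:390],4.5))
for n in("pics/scene0.png",):
    print(blob(cv2.imread(n),(5,150,120),(16,255,255),(255,286,190,210)))
print(blob(s,(5,150,120),(16,255,255),(255,286,190,210)))
```

```text
(array([270.5       , 200.06802721]), array([257, 195,  28,  11, 294], dtype=int32))
(array([271.46153846, 195.03846154]), array([259, 195,  25,   2,  26], dtype=int32))
```

View pics/sa4.png

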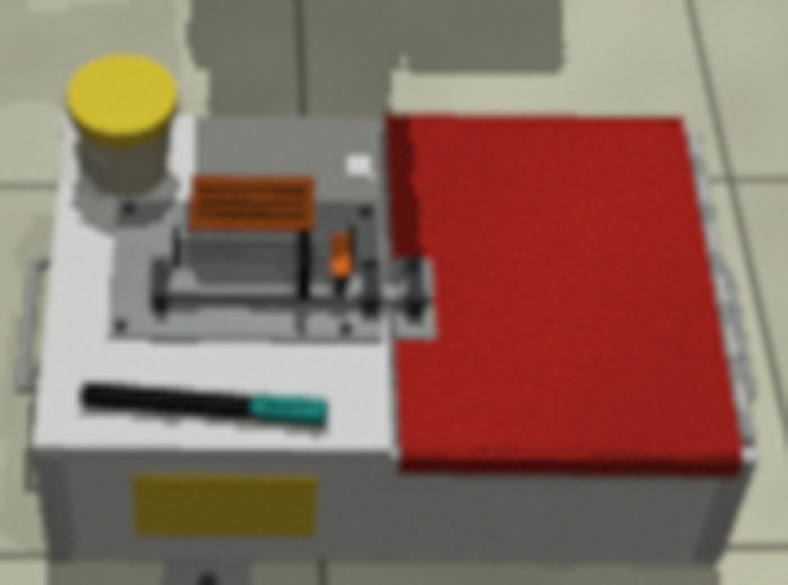

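The bolt passes through the staple (thumb-piece at crop x≈304, was 252). The paddle is back at its original outline (190–315, 178–230), and the cup and marker haven't moved. Handing in.

```bash
python3 -c "
from plant import r
print(r.job_done())"
```

```text
the job is handed in; nothing more can be done
None
```

I shut the lid, pressed the catch down with one fingertip, slid the bolt home with the other, and lifted away; the job is handed in. It took about 9 s of the 43 s, and the hand-in reports no verdict.

**Last checks, from the final scene picture and state:**
- **Lid:** flush with the deck. It was pressed to a firm stop at about 50 N.
- **Bolt:** it moved about 28 mm, through the staple. The arm had also stalled against the bolt's stop.
- **Catch:** the paddle is back at its original outline in the picture. The colour check could not confirm this because the arm's shadow darkened the paddle, so I judged it by eye.
- **Surroundings:** the cup and marker on the deck look unmoved. I did not re-check the items on the counter, but the arm did not work near them.
- **Arm:** clear of everything, with force readings near zero.

**Uncertain points:**
- **Tilt:** friction tilted the tool by about 5° during the slide.
- **Catch mid-slide:** at one point the downward force fell to 8.5 N with the bolt about half way. I judged the catch was still held down then, but had no direct reading of it.

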